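# Blow out a plate gap and gauge it with a taper feeler

### The arm

A 6-joint arm with a two-finger parallel gripper is mounted at the origin on the work surface; the furniture and walls round the work are solid. World frame = base frame: x ahead of the robot, y to its left, z up, the work surface at z = 0. Lengths are in mm, angles in rad, forces in N, time in s.
With the tool pointing down it reaches from about 400 to 925 mm from the base axis. Payload 12.5 kg.
Tool frame: the origin (TCP) lies at the very end of the fingers, on their centre line; the grasp point (between the pads) lies env.grip_point_offset behind it (env.grip_point_offset is the distance from the TCP to the grasp point, in mm); y points along the fingers, z is the direction in which the jaws open and shut, and the axes are right-handed (so a half turn about y gives the same grasp; the last joint's range is limited). The gripper opens to 95 mm and grips with 3 to 60 N. Pads are 20 mm wide; open, the fingers measure 119 mm over their backs; the gripper's body (75 mm by 180 mm) begins 59 mm behind the grasp point.
Start: joints at [-1.371, 0.491, 1.559, -0, 1.092, -0.106], TCP at [188.183, -596.015, 214.661] pointing down, gripper open.
Joint ranges: [-3.1, 3.1], [-0.84, 2.19], [0.05, 2.79], [-1.13, 4.28], [0.06, 2.93], [-2.69, 2.69]. Speed limits (rad/s): [2.22, 2.22, 2.79, 3.14, 3.14, 3.14].

### API

Orientations are given as [roll, pitch, yaw] about the fixed x, y, z axes, in that order (R = Rz(yaw) Ry(pitch) Rx(roll)).
In Python, from cell import readout, read_camera, env, nets gives the robot as it stands.
- The arm moves only by the tool apply_moves, never from a script. Its argument "increments" is a list of rows, each a list of 3 entries, a list of its own where there are three numbers: the shift along the tool's x, y, z in cm, then the turn, a rotation vector about the tool's x, y, z in degrees, then the finger opening in cm, from 0 to 9.51. A call has exactly 5 rows; each row shifts and turns the pose as measured when the row begins, along the tool's axes as they then stand; what a row does not reach is not made up. A row lasts 1/8 s, in which the tool goes at most 62.5 mm and 10.7 degrees, less where a joint would pass 70% of its speed; a pose out of reach is approached as far as the arm can. A call with a gripper value outside its range is refused whole. The fingers move at their own pace and stop on an object; the grip force is fixed at half the most. Time passes only in rows, so rows that do not move let the fingers close, or fill a call up. It gives the time, the measured TCP pose, the force and the opening at its end, in the units of the state.
- readout.state(): the state, without advancing time (a new reading comes with each control period).
- read_camera(name): name is "scene" or "top"; returns a dict with "img" (384x512x3 uint8, red, green, blue), "vfov" (degrees; the focal length in pixels is half the picture's height over the tangent of half this angle, whatever the lens; pixels are square), "cx", "cy" (the principal point, pixels), "distortion" ([k1, k2, p1, p2, k3] as OpenCV has them; the pictures are not rectified), "rvec" (rotation vector, rad) and "tvec" (3), from world to camera coordinates, as OpenCV has them. Camera axes: x right, y down, z forward; pixel columns grow to the right and rows downward; lengths in mm; the calibration is good to about 2 mm. A picture is of the moment at which its call begins. There is no depth.
- env.job_done(): hands the job in, once; it reports no verdict.
Trained networks look in a picture, given as the dict that the camera call returned (one of the last four; its "shot" number tells which), for a name from the list of things; names that differ only in an ending like _2 or _b are one class to them, and where a whole thing is asked for, a point or a joint stands for the part that bears it (a point fixed in the world has none). Each returns a list of dicts, best first, with "confidence" (0 to 1); they miss things now and then, are a little off and sometimes report something else, mostly with a low value. They report only what shows in the picture. A call takes as long as a camera call. They do not tell look-alikes from the thing itself.
- nets.look_for(picture, thing): "point" ([x, y, z] in mm, in the coordinates of the camera as it stood for that picture, good to about 4 mm: the middle of the surface that is visible of it).
- nets.mark_of(picture, thing): "point" ([x, y, z] in mm, in the coordinates of the camera as it stood for that picture, good to about 4 mm: a listed point, or the origin of a listed thing).
The state is a dict: "t": time; "joints": joint angles; "qvel": joint speeds; "tau": joint torques, N m; "eef_pos": TCP position; "tcp_rot": TCP orientation; "ft_force": force on the tool from outside, world axes, zero at the start; "moment": the same for the moment, N m; "opening": opening from 0.0 (shut) to 1.0 (fully open).
Only numpy, scipy, OpenCV 4.12 (cv2) and the standard library are available. Lean on these libraries where they do the work, as an engineer would, in place of code of your own. Each camera call takes 0.05 s, during which the arm holds its last target. There are 200 camera calls.

### The job

Gauge the gap between the two upright plates of the stand. First press the sprung cap of the air duster on the stand fully down and let it come back up, to blow the gap clean. Then take the taper gauge from its holder by its grip and slide its blade straight down between the plates until it drags snugly, with the sprung plate pushed back about 2 mm and never more than 5 mm; finish while still holding the gauge upright at that depth, with the flask, dish and stopper left where they are.

Things in the scene. Friction and masses are not known exactly. Their poses are not given: they have to be found in the camera images.
- stand: gap stand, fixed: grey base plate 130 x 210 x 12 mm, origin at the centre of its underside, z up. The pair of upright steel plates is centred 50 mm to its -y side and the air duster's canister 62 mm to its +y side. The plates' normal is the stand's x axis; about 26 mm behind each plate is an aluminium bracket that ends 72 mm above the table. The tallest part is the duster's cap.
- gap_mouth (a point): point fixed in the stand, axes as the stand's: 92 mm above the table, level with the plates' top edges, about the middle of the gap (it does not follow the plates). The plates are 8 mm thick (x), 60 mm wide (y), their top edges rounded on a 4 mm radius so that the gap proper starts 4 mm below them; the gap is open 80 mm deep.
- locked_plate (a joint): setting of the locked plate (the plate on the stand's -x side), m, fixed in each run: its gap face is at x = -(0.0030 + value) in the stand's frame. Value 0 to 0.002. It does not yield.
- locked_edge (a point): middle of the locked plate's top edge, in the plane of its gap face (moves with the setting)
- sprung_plate (a joint): how far the sprung plate (on the stand's +x side) is pushed back, m: 0 at rest, up to 0.009. Its gap face is at x = +(0.0025 + value) in the stand's frame, so the gap at rest is 5.5 to 7.5 mm. Spring: about 2 N preload and 2 N per mm; with steel on steel the blade's drag is of the order of this force. A value of about 0.002 is snug.
- sprung_edge (a point): middle of the sprung plate's top edge, in the plane of its gap face (moves with the plate)
- duster_cap (a joint): travel of the duster's cap, m: 0 up, 0.006 fully down; spring about 1.4 N at the start, 5.6 N fully down; it comes back up by itself
- cap_top (a point): centre of the top of the duster's black cap (32 mm diameter, flat top 26 mm across), 140 mm above the table when up; a thin bent straw leaves its side towards the gap (stand's -y)
- holder: grey block, fixed, 50 x 70 x 85 mm high, origin at the centre of its underside, with a pocket 16 mm (x) by 28 mm (y) from the top, 80 mm deep, in which the gauge hangs by the shoulders of its grip; draw the gauge straight up 80 mm to clear it
- gauge: taper gauge, loose, 0.13 kg, 120 mm tall, upright, blade down. Origin at tip height under the middle of the grip, z up; axes at the start as the holder's. Steel blade z 0 to 75 mm, 22 mm wide (y): flat vertical face at x = -6 mm, other face slopes from x = -3 (tip, 3 mm thick) to x = +6 mm (top, 12 mm thick). Grey ribbed grip z 75 to 120 mm, 14 mm (x) by 36 mm (y).
- gauge_tip (a point): middle of the blade's tip, 4.5 mm to the -x side of the gauge's origin. Put in with the gauge's x along the stand's x (no half turn), the flat face lies on the locked plate.
- gauge_grip (a point): middle of the grip, 97.5 mm above the tip; to be gripped across its 14 mm (gauge's x)
- flask: bystander: conical glass flask 83 mm wide, 106 mm tall; origin at the centre of its underside
- dish: bystander: lidded glass dish 66 mm across, 15 mm tall; origin at the centre of its underside
- stopper: bystander: rubber stopper 27 mm across, 26 mm tall; origin at the centre of its underside
Not all that is in view belongs to the job. What is shaped like the gauge but pink or yellow is not meant.

How it is judged (in metres and radians):
On the way, in this order (a step that is already met when the one before it is completed fails the run):
1. the duster's cap is pressed down (at least 4.5 mm of its 6 mm) (value of joint duster_cap above 0.0045 m), for 0.05 s.
2. the cap is back up (value of joint duster_cap below 0.001 m), for 0.1 s.
3. the blade's tip is at least 12 mm down between the plates, held by the fingers (z of gauge_tip in the frame of gap_mouth below -0.012 m and x of gauge_tip in the frame of gap_mouth between -0.008 and 0.014 m and y of gauge_tip in the frame of gap_mouth between -0.018 and 0.018 m and contact force between the fingers and gauge above 1 N), for 0.1 s.
At the end, for the whole second after the job is handed in: Gauge still held in the fingers, at rest, within 0.15 rad of upright, tip 25 mm or more below the plates' top edges and within 18 mm of mid-width; the blade keeps the sprung plate pushed back 1 to 4 mm (over 1.5 N on the stand); the robot does not touch the stand; the cap is up (value of joint sprung_plate between 0.001 and 0.004 m and z of gauge_tip in the frame of gap_mouth below -0.025 m and x of gauge_tip in the frame of gap_mouth between -0.008 and 0.014 m and y of gauge_tip in the frame of gap_mouth between -0.018 and 0.018 m and angle between gauge's own z axis and vertical below 0.15 rad and linear speed of gauge below 0.01 m/s and contact force between gauge and stand above 1.5 N and contact force between the fingers and gauge above 2 N and contact force between each of the arm, the fingers and stand below 0.5 N and value of joint duster_cap below 0.001 m); the arm keeps its last pose, push and grip.
It fails at once if the gauge is rammed in: sprung plate pushed back over 5.5 mm (value of joint sprung_plate above 0.0055 m).
It fails at once if the gauge is tipped over 0.6 rad or dropped (angle between gauge's own z axis and vertical above 0.6 rad).
It fails at once if the flask, dish or stopper is moved more than 20 mm (distance of any of flask, dish, stopper from where it was at the start of the episode above 0.02 m).
It also fails if it takes over 64 s, if anything falls off the work surface, if the arm or the gripper's body presses on something with over 40 N, if the wrist force passes 120 N, or if a joint passes its speed limit or range.

## Working session

There is one attempt and no reset: what is moved stays moved. The work goes in short steps, Python scripts to look and compute and a tool call to move; the robot and the scene stay as the last step left them, time stands still between calls to the robot, and variables do not carry over. Pictures are saved under pics/ and viewed, about 8 in all and at most 12, crops included, and the job is handed in when it is done.

Besides the shell and the picture viewer there is one more tool, called after ">>>" as name(argument=value, ...) on one line, values as JSON. apply_moves: Moves the arm, as the interface text tells. Its arguments: {"type":"object","properties":{"increments":{"type":"array"}},"required":["increments"]}

```bash
mkdir -p pics; ls; cat > h.py <<'E'
import numpy as np, cv2
from scipy.spatial.transform import Rotation as R
from cell import readout, read_camera, env, nets
def K(p):
    f=p["img"].shape[0]/2/np.tan(np.radians(p["vfov"])/2)
    return np.array([[f,0,p["cx"]],[0,f,p["cy"]],[0,0,1]])
def w(p,pt): return cv2.Rodrigues(np.array(p["rvec"],float))[0].T@(np.array(pt,float)-np.array(p["tvec"],float).ravel())
def pix(p,P): return cv2.projectPoints(np.array(P,float).reshape(-1,1,3),np.array(p["rvec"],float),np.array(p["tvec"],float),K(p),np.array(p["distortion"],float))[0].reshape(-1,2)
def ray(p,uv,z):
    n=cv2.undistortPoints(np.array(uv,float).reshape(1,1,2),K(p),np.array(p["distortion"],float)).ravel()
    Rm=cv2.Rodrigues(np.array(p["rvec"],float))[0]; c=-Rm.T@np.array(p["tvec"],float).ravel(); d=Rm.T@np.array([n[0],n[1],1]); return c+d*(z-c[2])/d[2]
def tri(pa,ua,pb,ub):
    def P(p): return np.hstack([cv2.Rodrigues(np.array(p["rvec"],float))[0],np.array(p["tvec"],float).reshape(3,1)])
    u=[cv2.undistortPoints(np.array(q,float).reshape(1,1,2),K(p),np.array(p["distortion"],float)).reshape(2,1) for p,q in((pa,ua),(pb,ub))]
    X=cv2.triangulatePoints(P(pa),P(pb),u[0],u[1]).ravel(); return X[:3]/X[3]
def save(p,name,crop=None,s=1):
    im=p["img"][:,:,::-1]
    if crop: x0,y0,x1,y1=crop; im=im[y0:y1,x0:x1]
    cv2.imwrite("pics/"+name,cv2.resize(im,None,fx=s,fy=s,interpolation=cv2.INTER_CUBIC))
E
python3 - <<'E'
from h import *
np.set_printoptions(precision=1,suppress=True)
print(env.grip_point_offset,readout.state())
ps={n:read_camera(n) for n in("scene","top")}
for n,p in ps.items():
    save(p,n+"0.png",None,1.5)
    print(n,p["vfov"],"cam",w(p,[0,0,0]))
    for t in "stand gap_mouth locked_edge sprung_edge cap_top holder gauge gauge_tip gauge_grip flask dish stopper".split():
        print(t,[(round(d["confidence"],2),w(p,d["point"]),pix(p,w(p,d["point"]))[0]) for d in nets.mark_of(p,t)[:3]])
E
```

```text
pics
18.8 {'t': 0.0, 'joints': array([-1.4,  0.5,  1.6,  0. ,  1.1, -0.1]), 'qvel': array([ 0.,  0., -0.,  0., -0.,  0.]), 'tau': array([  0. , -61.3, -25.8,   0.1,   0. ,  -0. ]), 'eef_pos': array([ 188.1, -595.8,  214.1]), 'tcp_rot': array([-1.6,  0. , -2.8]), 'ft_force': array([ 0.3, -0.1,  0.2]), 'moment': array([ 0. , -0. ,  0.1]), 'opening': 0.998057426497495}
scene 55.116245440685326 cam [ 72.5 480.2 663.7]
stand [(0.62, array([475.2, -99.5,   4.3]), array([295.1, 215.7]))]
gap_mouth [(0.85, array([ 493.5, -145.2,   92.8]), array([302.2, 177.9]))]
locked_edge [(0.68, array([ 483.3, -146. ,   93.9]), array([305.6, 179. ]))]
sprung_edge [(0.71, array([ 489.2, -145.9,   91.9]), array([303.7, 178.7]))]
cap_top [(0.47, array([448.6, -39. , 140.5]), array([291.2, 190.6]))]
holder [(0.64, array([493.2, 228.3,   2.8]), array([194.4, 291.5]))]
gauge [(0.92, array([692.1, -57.9,  -7.9]), array([225.9, 192.1])), (0.6, array([417.6, 203.5,  -1.4]), array([227.6, 305.6]))]
gauge_tip [(0.79, array([421.7, 202.7,   3.4]), array([226.3, 302.9])), (0.66, array([497.5, 227.5,   1. ]), array([19
[... 1052 characters left out ...]
  -2.6]), array([173.9, 209.8]))]
gauge [(0.77, array([417.1, 201.9,  -2.4]), array([180.2, 236.1])), (0.52, array([500.9, 226.6,  11.9]), array([172.5, 207.8]))]
gauge_tip [(0.69, array([690.9, -53.7,   4.3]), array([265.4, 149.3])), (0.57, array([422.4, 206.8,   3.4]), array([178.3, 234.1]))]
gauge_grip [(0.72, array([326.7, 226.2,  12. ]), array([169.9, 266. ])), (0.7, array([ 662.6, -145.1,   14.7]), array([295. , 157.2])), (0.54, array([496.7, 228.1, 105. ]), array([165.8, 203.1]))]
flask [(0.97, array([ 356.6, -230.8,   -3.9]), array([324.3, 257.4]))]
dish [(0.78, array([635.6,  81.3,  -2.2]), array([222. , 166.5]))]
stopper [(0.49, array([354.6,  74.6,  -2.2]), array([221.9, 257.4]))]
```

View pics/scene0.png

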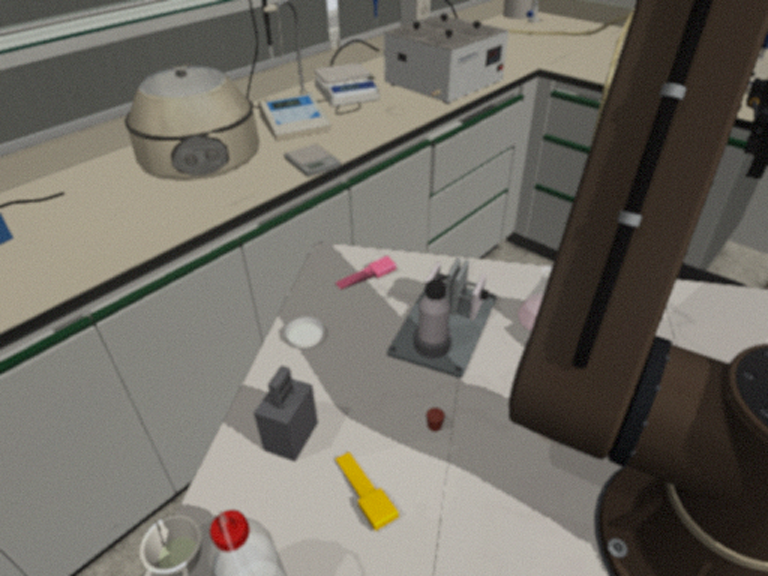

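```bash
python3 - <<'E'
from h import *
p=read_camera("top"); save(p,"topc.png",(140,140,350,290),3.8)
E
```

```text
(no output)
```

View pics/topc.png

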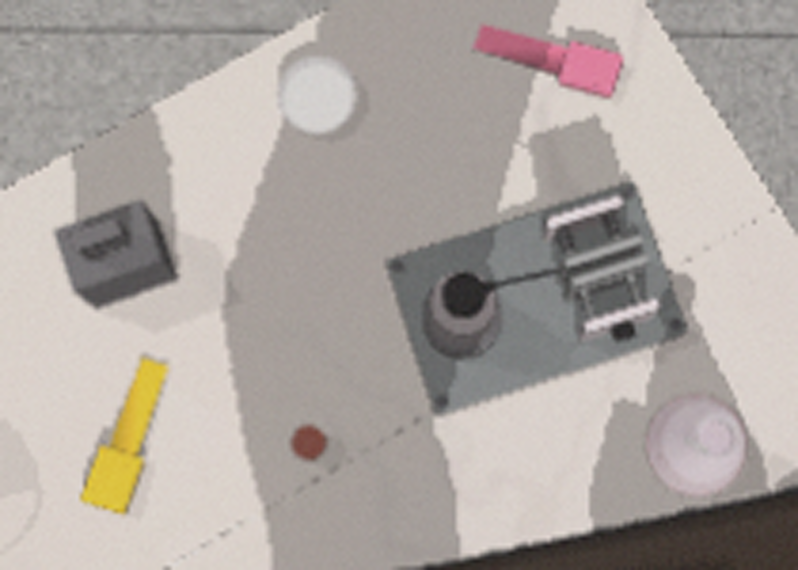

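The top crop shows the stand base corners near crop px (388,262), (437,413), (686,330) and (632,183), with the duster on the left and the plates on the right. The holder with its grey gauge is at about (115,245). The pink and yellow pieces are decoys.

```bash
cat >> h.py <<'E'
def plan(target,zang,n=None,op=0.0):
    """rows to bring TCP to target(mm world) with tool z at heading zang(deg), tool straight down"""
    s=readout.state(); p=np.array(s["eef_pos"],float); A=R.from_euler("xyz",s["tcp_rot"])
    x=np.radians(zang); z=np.array([np.cos(x),np.sin(x),0]); y=np.array([0,0,-1.]); B=R.from_matrix(np.c_[np.cross(y,z),y,z])
    d=np.array(target)-p; rv=(A.inv()*B).as_rotvec(); a=np.degrees(np.linalg.norm(rv))
    m=max(int(np.ceil(max(np.linalg.norm(d)/50,a/9.5))),1); n=n or m
    for i in range(n):
        Ai=A*R.from_rotvec(rv*i/n); print([list(map(float,np.round(Ai.inv().apply(d/n)/10,2))),list(map(float,np.round(np.degrees(rv)/n,1))),op])
    print("pos",p.round(1),"z heading",np.degrees(np.arctan2(*A.apply([0,0,1])[[1,0]])).round(2),"down",A.apply([0,1,0]).round(3),"F",np.round(s["ft_force"],1),"open",s["opening"],"t",s["t"])
E
python3 - <<'E'
from h import *
np.set_printoptions(precision=1,suppress=True)
p=read_camera("top")
c=[np.array(q)/3.8+140-0.5+.5/3.8 for q in((388,262),(437,413),(686,330),(632,183))]
C=np.array([ray(p,q,12) for q in c]); print(C)
print("centre",C.mean(0)); e=(C[0]+C[1]-C[2]-C[3])[:2]; yaw=np.degrees(np.arctan2(-e[0],e[1])); print("yaw",yaw, [np.linalg.norm(C[i]-C[i-1]) for i in range(4)])
e=(C[2]+C[1]-C[0]-C[3])[:2]; print("x axis yaw",np.degrees(np.arctan2(-e[1],-e[0])))
o=C.mean(0)[:2]; a=np.radians(yaw); Rm=np.array([[np.cos(a),-np.sin(a)],[np.sin(a),np.cos(a)]])
print("gap",o+Rm@[0,-50],"cap",o+Rm@[0,62])
s=read_camera("scene")
for cam in(p,s):
  for t in("cap_top","gauge_grip","gap_mouth"): print(t,[(d["confidence"],w(cam,d["point"])) for d in nets.mark_of(cam,t)])
plan([448,-38,190],18,op=0.0)
E
```

```text
[[ 500.2   17.3   12. ]
 [ 381.1  -22.4   12. ]
 [ 447.4 -217.9   12. ]
 [ 566.1 -177.4   12. ]]
centre [ 473.7 -100.1   12. ]
yaw 18.71650848225805 [np.float64(205.6027709155572), np.float64(125.59319569758541), np.float64(206.47720593037243), np.float64(125.38432596099072)]
x axis yaw 18.65889561660211
gap [ 489.7 -147.5] cap [453.8 -41.4]
cap_top [(0.55, array([ 355.5, -229. ,   -4.1])), (0.53, array([495.8, 227. , 104.6])), (0.43, array([454.2, -41. , 134.2]))]
gauge_grip [(0.93, array([326.7, 225.3,  14. ])), (0.9, array([ 662.4, -144.3,   13.8])), (0.62, array([496.2, 226.7, 105.7]))]
gap_mouth [(0.89, array([ 493.4, -147. ,   93.8]))]
cap_top [(0.69, array([452.9, -38.2, 140.4])), (0.26, array([354. ,  78.9,   3. ]))]
gauge_grip [(0.77, array([495. , 229.2, 108.6])), (0.71, array([322.7, 226.3,  10.3])), (0.69, array([ 659. , -144.3,   14.2])), (0.37, array([454.3, -39.9, 140.7]))]
gap_mouth [(0.64, array([ 490.6, -143.4,   91.8]))]
[[-3.2, 0.19, -3.49], [-0.0, -7.0, 0.0], 0.0]
[[-3.6, 0.19, -3.08], [-0.0, -7.0, 0.0], 0.0]
[[-3.94, 0.19, -2.62], [-0.0, -7.0, 0.0], 0.0]
[[-4.23, 0.19, -2.12], [-0.0, -7.0, 0.0], 0.0]
[[-4.46, 0.19, -1.59], [-0.0, -7.0, 0.0], 0.0]
[[-4.62, 0.19, -1.04], [-0.0, -7.0, 0.0], 0.0]
[[-4.71, 0.19, -0.47], [-0.0, -7.0, 0.0], 0.0]
[[-4.73, 0.19, 0.1], [-0.0, -7.0, 0.0], 0.0]
[[-4.69, 0.19, 0.67], [-0.0, -7.0, 0.0], 0.0]
[[-4.57, 0.19, 1.24], [-0.0, -7.0, 0.0], 0.0]
[[-4.39, 0.19, 1.78], [-0.0, -7.0, 0.0], 0.0]
[[-4.14, 0.19, 2.3], [-0.0, -7.0, 0.0], 0.0]
[[-3.83, 0.19, 2.78], [-0.0, -7.0, 0.0], 0.0]
pos [ 188.2 -596.   214.7] z heading -72.48 down [ 0. -0. -1.] F [ 0.6 -0.4  0.3] open 1.0002850632435019 t 1.75
```

>>> apply_moves(increments=[[[-3.2, 0.1, -3.5], [0, -7, 0], 0], [[-3.6, 0.1, -3.1], [0, -7, 0], 0], [[-3.9, 0.1, -2.6], [0, -7, 0], 0], [[-4.2, 0.1, -2.1], [0, -7, 0], 0], [[-4.5, 0.1, -1.6], [0, -7, 0], 0]])

```text
t: 2.38
eef_pos: [287.5, -377.1, 208.9]
tcp_rot: [-1.57, -0.001, -2.211]
ft_force: [0.5, 0.6, -0.4]
opening: 0.531
```

>>> apply_moves(increments=[[[-4.6, 0.1, -1.0], [0, -7, 0], 0], [[-4.7, 0.1, -0.5], [0, -7, 0], 0], [[-4.7, 0.1, 0.1], [0, -7, 0], 0], [[-4.7, 0.1, 0.7], [0, -7, 0], 0], [[-4.6, 0.1, 1.2], [0, -7, 0], 0]])

```text
t: 3.0
eef_pos: [383.8, -153.3, 204.5]
tcp_rot: [-1.568, -0.003, -1.58]
ft_force: [0.1, 0.3, -0.1]
opening: 0.023
```

```bash
python3 -c "
from h import *
plan([453.5,-40.5,160],18.5)"
```

```text
[[-3.79, 1.48, 2.28], [-0.1, -6.3, 0.1], 0.0]
[[-3.51, 1.48, 2.69], [-0.1, -6.3, 0.1], 0.0]
[[-3.19, 1.48, 3.06], [-0.1, -6.3, 0.1], 0.0]
pos [ 383.8 -153.3  204.5] z heading -0.54 down [ 0.003 -0.003 -1.   ] F [ 0.1  0.3 -0.1] open 0.023219884593683304 t 3.0
```

>>> apply_moves(increments=[[[-3.8, 1.2, 2.3], [0, -6.3, 0], 0], [[-3.5, 1.2, 2.7], [0, -6.3, 0], 0], [[-3.2, 1.2, 3.0], [0, -6.3, 0], 0], [[0, 0, 0], [0, 0, 0], 0], [[0, 0, 0], [0, 0, 0], 0]])

```text
t: 3.62
eef_pos: [455.6, -34.2, 168.3]
tcp_rot: [-1.566, -0.006, -1.234]
ft_force: [-0.2, -0.8, 0.3]
opening: 0.005
```

```bash
python3 -c "
from h import *
plan([453.5,-40.5,146],18.5)
p=read_camera('scene');save(p,'s1.png',(190,100,390,250),4)"
```

```text
[[0.51, 2.23, -0.42], [-0.3, 0.8, 0.4], 0.0]
pos [455.6 -34.2 168.3] z heading 19.28 down [ 0.006 -0.005 -1.   ] F [-0.2 -0.8  0.3] open 0.00493924683422216 t 3.625
```

View pics/s1.png

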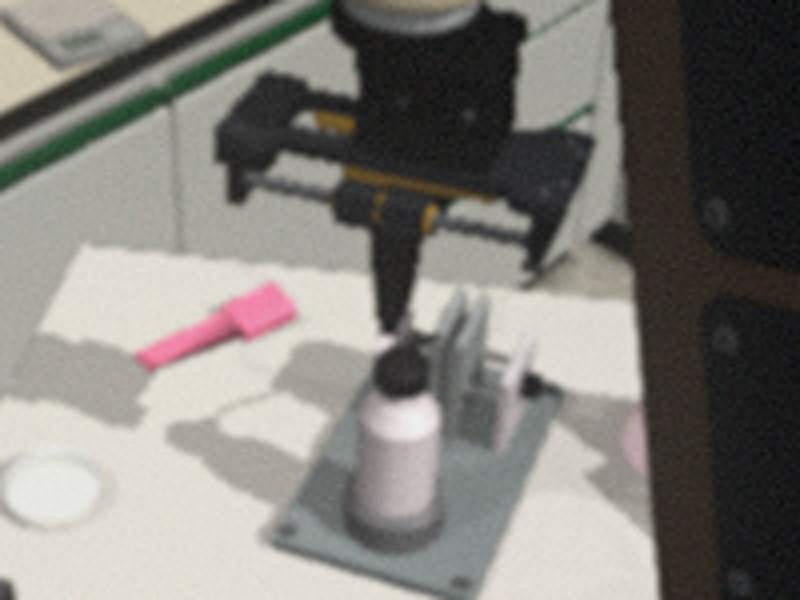

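The fingertips sit just above the cap, which is at (400,365) in the crop. I'll correct the position and press.

>>> apply_moves(increments=[[[0.5, 1.5, -0.4], [-0.3, 0.8, 0.4], 0], [[0, 0.9, 0], [0, 0, 0], 0], [[0, 0.3, 0], [0, 0, 0], 0], [[0, 0.3, 0], [0, 0, 0], 0], [[0, 0.2, 0], [0, 0, 0], 0]])

```text
t: 4.3
eef_pos: [452.8, -43.1, 134.9]
tcp_rot: [-1.571, 0.001, -1.256]
ft_force: [-1.1, 1.7, 6.0]
opening: 0.002
```

>>> apply_moves(increments=[[[0, 0.15, 0], [0, 0, 0], 0], [[0, 0.1, 0], [0, 0, 0], 0], [[0, -0.3, 0], [0, 0, 0], 0], [[0, -2, 0], [0, 0, 0], 0], [[0, -4, 0], [0, 0, 0], 6]])

```text
t: 4.92
eef_pos: [451.8, -42.9, 196.9]
tcp_rot: [-1.574, 0.001, -1.254]
ft_force: [0.2, -0.3, -0.5]
opening: 0.062
```

```bash
python3 -c "
from h import *
p=read_camera('top'); im=cv2.resize(p['img'][185:235,150:210],None,fx=10,fy=10,interpolation=cv2.INTER_CUBIC)
im=cv2.convertScaleAbs(im,alpha=1.6,beta=0)[:,:,::-1]
X=np.array([495.5,228,130.]);
cv2.imwrite('pics/hold.png',im)
print(pix(p,X),[(d['confidence'],w(p,d['point'])) for d in nets.mark_of(p,'holder')+nets.mark_of(p,'gauge_grip')])
plan([495.5,228,180],21,op=6)"
```

```text
[[163.95334894 201.69140786]] [(0.55, array([496.86326767, 223.41814522,  -1.45925621])), (0.69, array([495.31770364, 225.21297453, 104.84577575])), (0.67, array([ 660.17587614, -146.22681209,   12.65766441])), (0.57, array([324.57595058, 225.9921248 ,  11.00449119]))]
[[-4.08, 0.3, 2.08], [-0.0, -0.5, 0.0], 6]
[[-4.06, 0.3, 2.11], [-0.0, -0.5, 0.0], 6]
[[-4.04, 0.3, 2.15], [-0.0, -0.5, 0.0], 6]
[[-4.02, 0.3, 2.18], [-0.0, -0.5, 0.0], 6]
[[-4.0, 0.31, 2.21], [-0.0, -0.5, 0.0], 6]
[[-3.99, 0.31, 2.25], [-0.0, -0.5, 0.0], 6]
pos [453.1 -43.2 198.4] z heading 18.15 down [ 0.003 -0.001 -1.   ] F [-0.5 -0.3 -0.5] open 0.180131058937832 t 5.075
```

View pics/hold.png

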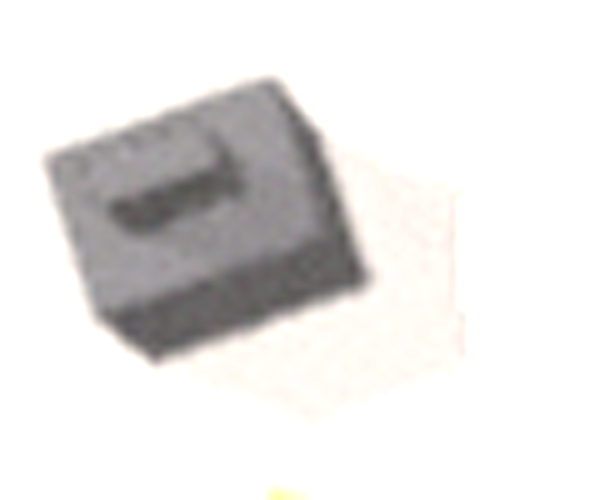

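The holder's top face corners are at about (45,158), (272,78), (322,240) and (100,310) in the crop, and the grip is in its middle, as expected.

```bash
python3 -c "
from h import *
p=read_camera('top')
f=lambda u,v,z: ray(p,(150+u/10-.45,185+v/10-.45),z)[:2]
C=np.array([f(45,158,85),f(272,78,85),f(322,240,85),f(100,310,85)]);print(C.round(1),C.mean(0))
B=np.array([f(155,360,0),f(365,285,0)])
for e in(C[0]-C[1],C[3]-C[2],B[0]-B[1]): print(np.degrees(np.arctan2(-e[0],e[1])),np.linalg.norm(e))
for e in(C[0]-C[3],C[1]-C[2]): print(np.degrees(np.arctan2(e[1],e[0])),np.linalg.norm(e))
"
```

```text
[[508.3 266.5]
 [532.3 202.3]
 [485.2 185.7]
 [464.4 248.2]] [497.53622736 225.6832512 ]
20.467867764346312 68.59149837471018
18.390895140035518 65.84230562393904
20.57714152078821 67.25779636743081
22.62712689459669 47.60175847240799
19.32226522586737 49.96420795675295
```

>>> apply_moves(increments=[[[-4.1, 0.1, 2.1], [0, 0, 0], 6], [[-4.1, 0.1, 2.1], [0, 0, 0], 6], [[-4.1, 0.1, 2.1], [0, 0, 0], 6], [[-4.1, 0.1, 2.1], [0, 0, 0], 6], [[-4.1, 0.1, 2.1], [0, 0, 0], 6]])

```text
t: 5.75
eef_pos: [488.0, 188.2, 186.2]
tcp_rot: [-1.578, 0.0, -1.26]
ft_force: [-0.2, -0.1, -1.0]
opening: 0.628
```

```bash
python3 -c "
from h import *
plan([495.5,227.5,160],19.5,op=6)"
```

```text
[[-3.51, 2.6, 1.93], [0.4, -1.7, -0.0], 6]
pos [488.  188.2 186.2] z heading 17.82 down [-0.006 -0.002 -1.   ] F [-0.2 -0.1 -1. ] open 0.6277365007633084 t 5.75
```

>>> apply_moves(increments=[[[-3.4, 1.5, 2.0], [0.3, -2, 0], 5], [[0, 0.5, 0], [0, 0, 0], 5], [[0, 0, 0], [0, 0, 0], 5], [[0, 0, 0], [0, 0, 0], 5], [[0, 0, 0], [0, 0, 0], 5]])

```text
t: 6.38
eef_pos: [495.2, 228.3, 161.5]
tcp_rot: [-1.578, -0.0, -1.222]
ft_force: [0.1, -0.3, -0.1]
opening: 0.525
```

```bash
python3 -c "
from h import *
plan([496.5,226.5,93],20,n=3,op=5)
p=read_camera('scene');save(p,'s2.png',(140,180,290,300),5)"
```

```text
[[0.07, 2.28, 0.04], [0.1, -0.0, 0.0], 5]
[[0.07, 2.28, 0.03], [0.1, -0.0, 0.0], 5]
[[0.07, 2.28, 0.03], [0.1, -0.0, 0.0], 5]
pos [495.2 228.3 161.5] z heading 19.98 down [-0.007 -0.002 -1.   ] F [ 0.1 -0.3 -0.1] open 0.5252060935500888 t 6.375
```

View pics/s2.png

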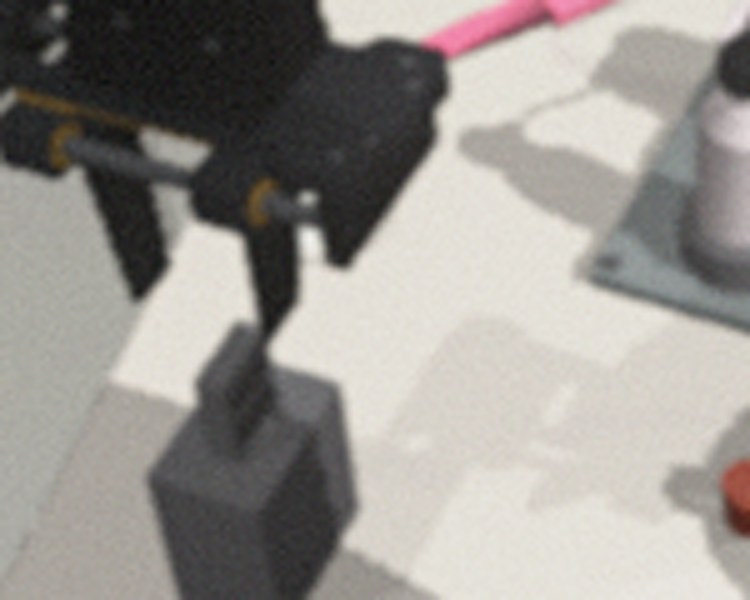

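The fingers straddle the grip, with fingertips near (140,295) and (270,335) and the grip at (235,390). I'll go down and close.

>>> apply_moves(increments=[[[0.1, 2.4, 0], [0.1, 0, 0], 5], [[0, 2.4, 0], [0.1, 0, 0], 5], [[0, 1.8, 0], [0.1, 0, 0], 5], [[0, 0, 0], [0, 0, 0], 2], [[0, 0, 0], [0, 0, 0], 1.8]])

```text
t: 7.05
eef_pos: [496.9, 225.5, 96.7]
tcp_rot: [-1.567, -0.0, -1.226]
ft_force: [-0.4, 0.1, 0.5]
opening: 0.369
```

```bash
python3 -c "
from h import *
plan([496.5,226.5,93],20,n=1,op=1.8)"
```

```text
[[-0.11, 0.37, -0.01], [-0.2, -0.2, 0.0], 1.8]
pos [496.9 225.5  96.7] z heading 19.78 down [ 0.003  0.001 -1.   ] F [-0.4  0.1  0.5] open 0.3691218242488472 t 7.05
```

>>> apply_moves(increments=[[[-0.2, 0.3, 0], [-0.2, -0.2, 0], 2], [[0, 0, 0], [0, 0, 0], 1.8], [[0, 0, 0], [0, 0, 0], 1.6], [[0, 0, 0], [0, 0, 0], 1.6], [[0, 0, 0], [0, 0, 0], 1.6]])

```text
t: 7.68
eef_pos: [496.9, 227.7, 95.4]
tcp_rot: [-1.568, -0.0, -1.222]
ft_force: [-0.6, 0.2, -0.2]
opening: 0.172
```

>>> apply_moves(increments=[[[0, 0, 0], [0, 0, 0], 0.5], [[0, 0, 0], [0, 0, 0], 0.5], [[0, 0, 0], [0, 0, 0], 0.5], [[0, 0, 0], [0, 0, 0], 0.5], [[0, 0, 0], [0, 0, 0], 0.5]])

```text
t: 8.3
eef_pos: [496.8, 227.7, 95.4]
tcp_rot: [-1.568, -0.0, -1.222]
ft_force: [-0.9, 0.0, 0.8]
opening: 0.15
```

```bash
python3 -c "
from h import *
plan([496.5,227,93],20,n=1,op=0.5)"
```

```text
[[0.05, 0.24, -0.06], [-0.1, -0.0, 0.0], 0.5]
pos [496.8 227.7  95.4] z heading 19.99 down [ 0.002  0.    -1.   ] F [-0.9  0.   0.8] open 0.15003644044693498 t 8.3
```

Opening is 14.3 mm, so it is gripping the 14 mm grip. Now lift.

>>> apply_moves(increments=[[[0, -1.5, 0], [0, 0, 0], 0.5], [[0, -2.5, 0], [0, 0, 0], 0.5], [[0, -2.5, 0], [0, 0, 0], 0.5], [[0, -2.5, 0], [0, 0, 0], 0.5], [[0, -2.5, 0], [0, 0, 0], 0.5]])

```text
t: 8.93
eef_pos: [495.8, 227.4, 215.9]
tcp_rot: [-1.571, -0.0, -1.222]
ft_force: [0.3, 0.9, -0.8]
opening: 0.141
```

>>> apply_moves(increments=[[[0, -2.5, 0], [0, 0, 0], 0.5], [[0, -1.5, 0], [0, 0, 0], 0.5], [[0, 0, 0], [0, 0, 0], 0.5], [[0, 0, 0], [0, 0, 0], 0.5], [[0, 0, 0], [0, 0, 0], 0.5]])

```text
t: 9.55
eef_pos: [495.3, 227.2, 261.3]
tcp_rot: [-1.566, -0.001, -1.222]
ft_force: [0.5, 0.3, -1.4]
opening: 0.146
```

```bash
python3 -c "
from h import *
plan([489,-146,255],18.7,op=0.5)
p=read_camera('scene');save(p,'s3.png',(140,150,290,270),5)"
```

```text
[[4.36, 0.07, -1.67], [-0.0, 0.2, 0.0], 0.5]
[[4.36, 0.07, -1.66], [-0.0, 0.2, 0.0], 0.5]
[[4.37, 0.08, -1.64], [-0.0, 0.2, 0.0], 0.5]
[[4.37, 0.08, -1.63], [-0.0, 0.2, 0.0], 0.5]
[[4.38, 0.08, -1.62], [-0.0, 0.2, 0.0], 0.5]
[[4.38, 0.08, -1.61], [-0.0, 0.2, 0.0], 0.5]
[[4.39, 0.08, -1.59], [-0.0, 0.2, 0.0], 0.5]
[[4.39, 0.08, -1.58], [-0.0, 0.2, 0.0], 0.5]
pos [495.3 227.2 261.3] z heading 19.99 down [ 0.004  0.001 -1.   ] F [ 0.5  0.3 -1.4] open 0.14559438160517185 t 9.55
```

View pics/s3.png

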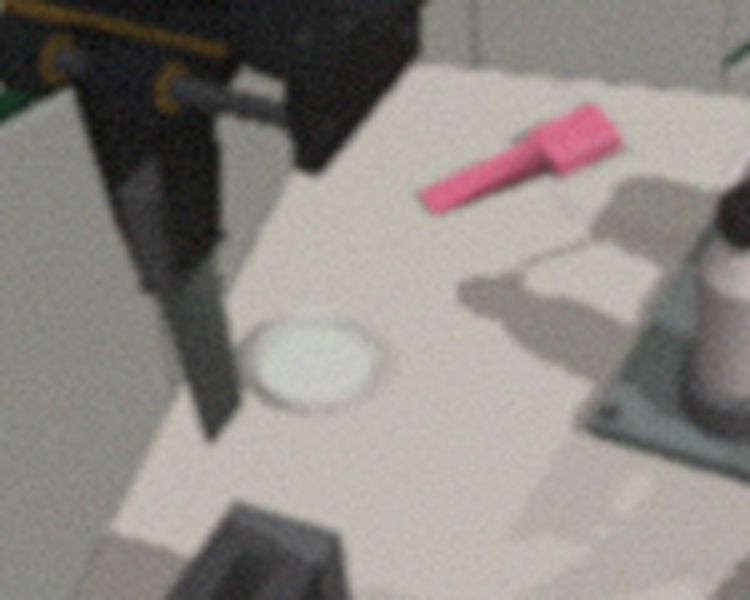

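The blade hangs free with its tip at (215,430). The sloped side faces left, which is +x, and the flat side right, so no half turn is needed. Next, travel to above the gap.

>>> apply_moves(increments=[[[4.4, 0, -1.7], [0, 0.2, 0], 0.5], [[4.4, 0, -1.7], [0, 0.2, 0], 0.5], [[4.4, 0, -1.6], [0, 0.2, 0], 0.5], [[4.4, 0, -1.6], [0, 0.2, 0], 0.5], [[4.4, 0, -1.6], [0, 0.2, 0], 0.5]])

```text
t: 10.22
eef_pos: [491.3, -11.6, 258.3]
tcp_rot: [-1.57, 0.001, -1.234]
ft_force: [0.7, 0.0, -1.0]
opening: 0.149
```

```bash
python3 -c "
from h import *
plan([494.5,-145.3,240],18.7,op=0.5)"
```

```text
[[4.24, 0.61, -1.37], [-0.0, 0.2, -0.0], 0.5]
[[4.25, 0.61, -1.36], [-0.0, 0.2, -0.0], 0.5]
[[4.25, 0.61, -1.34], [-0.0, 0.2, -0.0], 0.5]
pos [491.3 -11.6 258.3] z heading 19.28 down [ 0.     0.001 -1.   ] F [ 0.7  0.  -1. ] open 0.14925115107207582 t 10.225
```

>>> apply_moves(increments=[[[4.2, 0.4, -1.4], [0, 0.2, 0], 0.5], [[4.2, 0.6, -1.4], [0, 0.2, 0], 0.5], [[4.2, 0.6, -1.3], [0, 0.2, 0], 0.5], [[0, 0, 0], [0, 0, 0], 0.5], [[0, 0, 0], [0, 0, 0], 0.5]])

```text
t: 10.85
eef_pos: [492.5, -150.8, 239.6]
tcp_rot: [-1.573, 0.003, -1.249]
ft_force: [-0.4, 0.0, -0.5]
opening: 0.148
```

```bash
python3 -c "
from h import *
np.set_printoptions(precision=1,suppress=True)
plan([494.5,-145.3,200],18.7,n=2,op=0.5)"
```

```text
[[-0.22, 1.98, 0.19], [0.1, -0.1, -0.1], 0.5]
[[-0.22, 1.98, 0.19], [0.1, -0.1, -0.1], 0.5]
pos [ 492.5 -150.8  239.6] z heading 18.42 down [-0.  0. -1.] F [-0.4  0.  -0.5] open 0.14791752402767538 t 10.85
```

Descend so the tip is about 20 mm above the plates, then look.

>>> apply_moves(increments=[[[-0.2, 1.9, 0.2], [0.1, 0, 0], 0.5], [[-0.2, 1.9, 0.2], [0, 0, 0], 0.5], [[0, 0, 0], [0, 0, 0], 0.5], [[0, 0, 0], [0, 0, 0], 0.5], [[0, 0, 0], [0, 0, 0], 0.5]])

```text
t: 11.48
eef_pos: [495.6, -141.9, 202.5]
tcp_rot: [-1.57, 0.002, -1.245]
ft_force: [0.2, 0.1, -0.6]
opening: 0.148
```

```bash
python3 -c "
from h import *
np.set_printoptions(precision=1,suppress=True)
plan([494.5,-145.3,200],18.7,n=2,op=0.5)
a=np.radians(18.7);X=np.array([np.cos(a),np.sin(a)])
s=readout.state();T=np.array(s['eef_pos']);tip=np.r_[T[:2]-4.5*X,T[2]-85.4]
p=read_camera('scene');q=read_camera('top')
ims=[]
for cam,c in((p,(270,120,350,200)),(q,(260,160,340,240))):
  im=cv2.resize(cam['img'][c[1]:c[3],c[0]:c[2],::-1],None,fx=7.5,fy=7.5,interpolation=cv2.INTER_CUBIC); ims.append(im[:, :399] if 0 else im[:,100:500])
  print('tip pred',pix(cam,tip),'gap pred',pix(cam,[489.7,-147.5,92]),pix(cam,[492.3,-145.3,92]))
  for t in('gauge_tip','gap_mouth','locked_edge','sprung_edge'): print(t,[(round(d['confidence'],2),w(cam,d['point'])) for d in nets.mark_of(cam,t)[:3]])
cv2.imwrite('pics/s4.png',np.hstack(ims)); print(tip)
"
```

```text
[[0.15, 0.12, -0.11], [-0.0, -0.0, -0.1], 0.5]
[[0.14, 0.12, -0.11], [-0.0, -0.0, -0.1], 0.5]
pos [ 495.6 -141.9  202.5] z heading 18.69 down [ 0.  0. -1.] F [ 0.2  0.1 -0.6] open 0.1479403019236421 t 11.475
tip pred [[303.  170.8]] gap pred [[303.9 178.3]] [[302.5 178.3]]
gauge_tip [(0.82, array([696. , -47.9,   2.4])), (0.75, array([ 491.9, -142.2,  115.4]))]
gap_mouth [(0.65, array([ 490.5, -147.2,   95.5])), (0.58, array([ 491.5, -146.5,   92.3])), (0.2, array([ 493.8, -140.4,  116.9]))]
locked_edge [(0.57, array([ 480.9, -148.2,   89.6]))]
sprung_edge [(0.68, array([ 490.8, -149.2,   92.2]))]
tip pred [[298.5 205.1]] gap pred [[299.1 207.4]] [[298.3 206.5]]
gauge_tip [(0.67, array([691. , -52.3,   5.4])), (0.39, array([420.3, 203.4,   1.8]))]
gap_mouth []
locked_edge [(0.17, array([499.6, 226.8,  -2.8]))]
sprung_edge []
[ 491.4 -143.3  117.1]
```

View pics/s4.png

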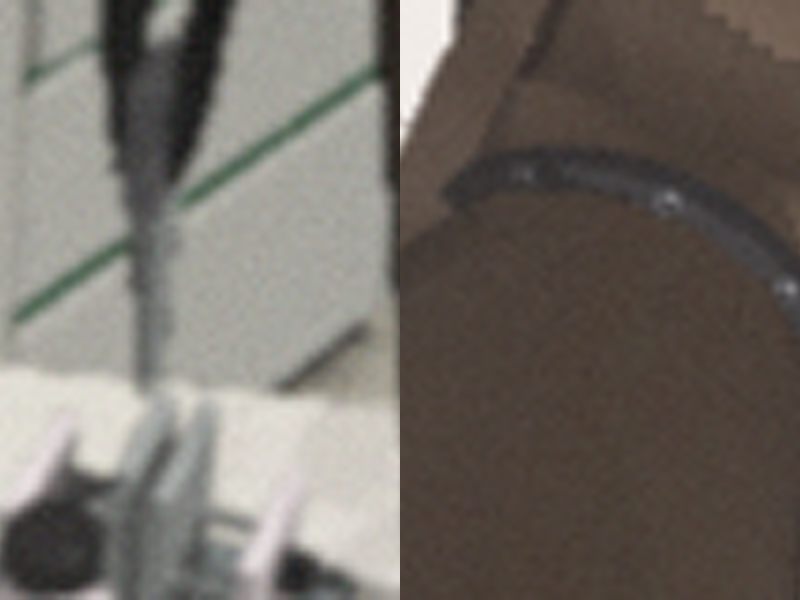

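The scene half shows the tip at about (147,385), as predicted. The plates are below it, with the gap line from about (185,400) to (152,470). I need a finer fit, so I'll average frames and overlay the predicted plate crests.

```bash
python3 -c "
from h import *
ps=[read_camera('scene') for _ in range(10)]
p=ps[-1]; im=np.mean([q['img'].astype(float) for q in ps],0); np.save('avg.npy',im)
x0,y0,n,s=284,164,36,16
c=cv2.resize(np.clip((im[y0:y0+n,x0:x0+n,::-1]-40)*1.3,0,255).astype(np.uint8),None,fx=s,fy=s,interpolation=cv2.INTER_CUBIC)
d=c.copy()
a=np.radians(18.7);X=np.array([np.cos(a),np.sin(a)]);Y=np.array([-X[1],X[0]])
for o,col in(((489.7,-147.5),(0,0,255)),((492.3,-145.3),(0,255,0))):
  for sx in(-8,6.5):
    P=[np.r_[np.array(o)+sx*X+t*Y,92] for t in np.linspace(-30,30,9)]
    for u in pix(p,P): cv2.circle(d,tuple(int(v) for v in ((u-[x0,y0]+.5)*s)),3,col,-1)
cv2.imwrite('pics/s5.png',np.hstack([c,d])[:, :]) ; print(d.shape)
cv2.imwrite('pics/s5.png',cv2.resize(np.hstack([c,d]),(800,400)))
"
```

```text
(576, 576, 3)
```

View pics/s5.png

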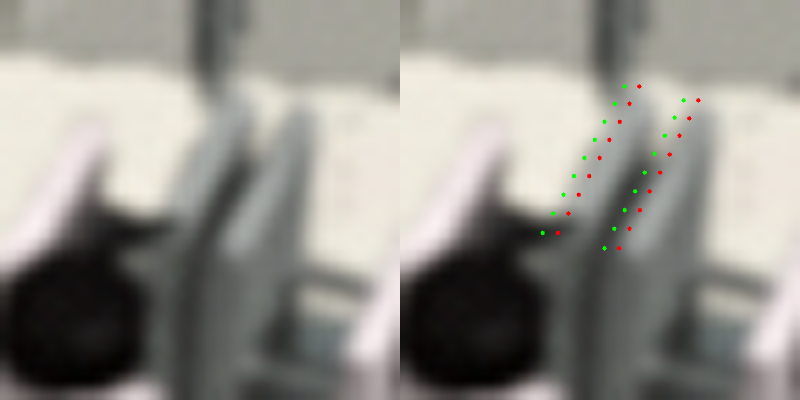

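The tip lines up with the gap to within a few mm. I'll refine numerically from profiles: the dark gap slit at the front end against the blade edges.

```bash
python3 -c "
from h import *
np.set_printoptions(precision=1,suppress=True,linewidth=200)
im=np.load('avg.npy').mean(2)
p=read_camera('scene')
print('cols 294..318'); 
for r in(162,164,166,168,170,186,188,190,192,194): print(r,im[r,294:319].round(0).astype(int))
a=np.radians(18.7);X=np.array([np.cos(a),np.sin(a)]);Y=np.array([-X[1],X[0]])
o=np.array([489.7,-147.5])
def at(o,x,y,r):
  z=np.linspace(0,200,401); U=pix(p,[np.r_[o+x*X+y*Y,t] for t in z]); return np.interp(r,U[::-1,1],U[::-1,0])
for r in(186,190,194): print('plates A row',r,[round(float(at(o,x,30,r)),2) for x in(10.5,2.5,-3,-5,-11,-13)])
T=np.array([495.6,-141.9]);zb=202.5-85.4
for r in(162,166):
  # slope x at row: iterate
  z=np.interp(r,*[v[::-1] for v in (lambda z:(pix(p,[np.r_[T-6*X+11*Y,t] for t in z])[:,1],z))(np.linspace(80,200,241))])
  xs=-3+.12*(z-zb); print('blade row',r,round(z),[round(float(at(T,*c,r)),2) for c in((xs,11),(-6,11),(-6,-11))])
"
```

```text
cols 294..318
162 [165 165 164 166 164 166 157 126  98 108 122 133 149 161 163 164 164 164 163 164 165 164 163 163 165]
164 [166 165 166 164 167 168 156 126 101 110 121 124 143 161 164 164 163 164 165 164 164 166 165 163 164]
166 [166 166 165 166 167 167 156 124  98 110 123 125 144 159 165 165 164 165 164 164 164 163 165 165 164]
168 [164 165 165 164 166 166 155 120  98 111 130 148 159 164 163 164 164 164 164 164 164 164 164 165 165]
170 [204 205 204 199 191 181 170 139 113 122 144 163 175 176 169 165 161 161 163 165 166 164 165 164 163]
186 [ 68  84  96 104 107 109 103  92  92 110 137 152 145 133 127 126 137 166 195 209 214 217 220 217 214]
188 [ 62  83 102 109 109 103  92  84  92 104 111 120 126 128 127 124 124 129 136 147 160 174 187 199 208]
190 [ 51  52  64  83  99  95  86  84  97 106 111 117 126 128 121 105 117 150 163 159 153 145 148 175 208]
192 [ 53  51  60  84  98  94  83  84  98 107 113 120 125 120 106  89 102 129 146 157 166 173 191 211 222]
194 [ 55  51  62  91 105  96  84  88 100 109 114 121 116 100  84  78  94 112 123 126 139 174 209 224 214]
plates A row 186 [296.05, 299.14, 301.28, 302.06, 304.41, 305.2]
plates A row 190 [295.77, 298.84, 300.96, 301.73, 304.07, 304.85]
plates A row 194 [295.5, 298.53, 300.64, 301.4, 303.72, 304.49]
blade row 162 151 [300.29, 303.14, 305.5]
blade row 166 140 [300.56, 302.83, 305.16]
```

>>> apply_moves(increments=[[[0.3, 0.8, -0.4], [0, 0, 0], 0.5], [[0, 0, 0], [0, 0, 0], 0.5], [[0, 0, 0], [0, 0, 0], 0.5], [[0, 0, 0], [0, 0, 0], 0.5], [[0, 0, 0], [0, 0, 0], 0.5]])

```text
t: 13.15
eef_pos: [492.3, -146.5, 193.1]
tcp_rot: [-1.571, 0.003, -1.245]
ft_force: [0.4, 0.7, -0.7]
opening: 0.146
```

```bash
cat >> h.py <<'E'
def st():
    """TCP in stand-A frame, forces in stand axes"""
    a=np.radians(18.7); s=readout.state(); M=np.array([[np.cos(a),np.sin(a),0],[-np.sin(a),np.cos(a),0],[0,0,1]])
    d=M@(np.array(s["eef_pos"])-[489.7,-147.5,0]); A=R.from_euler("xyz",s["tcp_rot"]); z=A.apply([0,0,1])
    print("TCP stand",d.round(2),"tip depth",round(92-(d[2]-85.4),1),"F",(M@s["ft_force"]).round(2),"M",(M@s["moment"]).round(2),"head",np.degrees(np.arctan2(z[1],z[0])).round(2),"down",A.apply([0,1,0]).round(3),"op",round(s["opening"],3),"t",s["t"])
E
python3 -c "
from h import *
st()"
```

```text
TCP stand [2.7900e+00 9.0000e-02 1.9307e+02] tip depth -15.7 F [ 0.64  0.53 -0.73] M [ 0.   -0.12  0.02] head 18.65 down [-0.001  0.003 -1.   ] op 0.146 t 13.15
```

>>> apply_moves(increments=[[[0, 0.5, 0.03], [0, 0, 0], 0.5], [[0, 0.4, 0], [0, 0, 0], 0.5], [[0, 0.4, 0], [0, 0, 0], 0.5], [[0, 0.3, 0], [0, 0, 0], 0.5], [[0, 0.2, 0], [0, 0, 0], 0.5]])

```text
t: 13.78
eef_pos: [492.6, -146.3, 173.7]
tcp_rot: [-1.571, 0.003, -1.245]
ft_force: [-0.0, -0.5, -1.2]
opening: 0.148
```

```bash
python3 -c "
from h import *
st()"
```

```text
TCP stand [  3.17   0.22 173.74] tip depth 3.7 F [-0.19 -0.47 -1.18] M [-0.02 -0.14  0.  ] head 18.66 down [-0.001  0.003 -1.   ] op 0.148 t 13.775
```

No contact at 4 mm depth. I'll continue slowly.

>>> apply_moves(increments=[[[0, 0.2, 0], [0, 0, 0], 0.5], [[0, 0.2, 0], [0, 0, 0], 0.5], [[0, 0.2, 0], [0, 0, 0], 0.5], [[0, 0.2, 0], [0, 0, 0], 0.5], [[0, 0.2, 0], [0, 0, 0], 0.5]])

```text
t: 14.4
eef_pos: [492.7, -146.3, 163.2]
tcp_rot: [-1.57, 0.003, -1.245]
ft_force: [-0.6, -0.7, -1.9]
opening: 0.143
```

```bash
python3 -c "
from h import *
st()"
```

```text
TCP stand [  3.24   0.19 163.18] tip depth 14.2 F [-0.8  -0.44 -1.92] M [ 0.   -0.14 -0.03] head 18.66 down [-0.001  0.003 -1.   ] op 0.143 t 14.4
```

>>> apply_moves(increments=[[[0, 0.2, 0], [0, 0, 0], 0.5], [[0, 0.2, 0], [0, 0, 0], 0.5], [[0, 0.2, 0], [0, 0, 0], 0.5], [[0, 0.2, 0], [0, 0, 0], 0.5], [[0, 0, 0], [0, 0, 0], 0.5]])

```text
t: 15.02
eef_pos: [492.2, -146.3, 154.4]
tcp_rot: [-1.572, 0.003, -1.245]
ft_force: [-1.9, -0.3, -0.7]
opening: 0.145
```

```bash
python3 -c "
from h import *
st()"
```

```text
TCP stand [  2.77   0.34 154.44] tip depth 23.0 F [-1.94  0.34 -0.72] M [-0.12  0.02 -0.  ] head 18.67 down [-0.002  0.003 -1.   ] op 0.145 t 15.025
```

The sprung plate is touched: Fx is about -2 N, the preload. Now shift toward the locked plate in small steps to find it.

>>> apply_moves(increments=[[[0, 0, -0.04], [0, 0, 0], 0.5], [[0, 0, -0.03], [0, 0, 0], 0.5], [[0, 0, 0], [0, 0, 0], 0.5], [[0, 0, 0], [0, 0, 0], 0.5], [[0, 0, 0], [0, 0, 0], 0.5]])

```text
t: 15.65
eef_pos: [492.0, -146.5, 154.7]
tcp_rot: [-1.57, 0.003, -1.245]
ft_force: [-0.1, -0.1, -1.0]
opening: 0.145
```

```bash
python3 -c "
from h import *
st()"
```

```text
TCP stand [  2.5    0.19 154.65] tip depth 22.7 F [-0.14 -0.07 -1.01] M [-0.03 -0.14 -0.04] head 18.66 down [-0.     0.003 -1.   ] op 0.145 t 15.65
```

>>> apply_moves(increments=[[[0, 0, -0.04], [0, 0, 0], 0.5], [[0, 0, -0.04], [0, 0, 0], 0.5], [[0, 0, -0.04], [0, 0, 0], 0.5], [[0, 0, 0], [0, 0, 0], 0.5], [[0, 0, 0], [0, 0, 0], 0.5]])

```text
t: 16.27
eef_pos: [490.8, -146.9, 154.7]
tcp_rot: [-1.57, 0.003, -1.245]
ft_force: [0.2, 0.1, -0.8]
opening: 0.143
```

```bash
python3 -c "
from h import *
st()"
```

```text
TCP stand [  1.22   0.19 154.67] tip depth 22.7 F [ 0.21  0.05 -0.76] M [-0.05 -0.12  0.03] head 18.67 down [-0.     0.003 -1.   ] op 0.143 t 16.275
```

>>> apply_moves(increments=[[[0, 0, -0.03], [0, 0, 0], 0.5], [[0, 0, -0.03], [0, 0, 0], 0.5], [[0, 0, 0], [0, 0, 0], 0.5], [[0, 0, 0], [0, 0, 0], 0.5], [[0, 0, 0], [0, 0, 0], 0.5]])

```text
t: 16.9
eef_pos: [490.2, -147.1, 154.7]
tcp_rot: [-1.57, 0.003, -1.245]
ft_force: [0.6, -0.5, -0.6]
opening: 0.143
```

```bash
python3 -c "
from h import *
st()"
```

```text
TCP stand [  0.59   0.19 154.67] tip depth 22.7 F [ 0.37 -0.63 -0.56] M [-0.03 -0.09  0.02] head 18.66 down [-0.     0.003 -1.   ] op 0.143 t 16.9
```

>>> apply_moves(increments=[[[0, 0, -0.03], [0, 0, 0], 0.5], [[0, 0, -0.03], [0, 0, 0], 0.5], [[0, 0, 0], [0, 0, 0], 0.5], [[0, 0, 0], [0, 0, 0], 0.5], [[0, 0, 0], [0, 0, 0], 0.5]])

```text
t: 17.52
eef_pos: [490.0, -147.2, 154.7]
tcp_rot: [-1.569, 0.003, -1.245]
ft_force: [0.4, -0.6, -2.1]
opening: 0.147
```

```bash
python3 -c "
from h import *
st()"
```

```text
TCP stand [  0.34   0.17 154.68] tip depth 22.7 F [ 0.16 -0.71 -2.09] M [ 0.08 -0.39 -0.  ] head 18.65 down [ 0.     0.003 -1.   ] op 0.147 t 17.525
```

Contact with the locked plate shows as a moment step and a stalled shift at x≈0.35, which puts the gap near 7.5 mm. I'll back off slightly and descend; sprung contact is expected at about 40 mm depth and snug at about 57 mm.

>>> apply_moves(increments=[[[0, 0.2, 0.03], [0, 0, 0], 0.5], [[0, 0.3, 0], [0, 0, 0], 0.5], [[0, 0.3, 0], [0, 0, 0], 0.5], [[0, 0.3, 0], [0, 0, 0], 0.5], [[0, 0.2, 0], [0, 0, 0], 0.5]])

```text
t: 18.15
eef_pos: [490.1, -147.2, 140.8]
tcp_rot: [-1.57, 0.003, -1.245]
ft_force: [1.3, -0.4, -0.6]
opening: 0.144
```

```bash
python3 -c "
from h import *
st()"
```

```text
TCP stand [  0.46   0.16 140.78] tip depth 36.6 F [ 1.05 -0.8  -0.65] M [-0.01 -0.2   0.  ] head 18.66 down [ 0.     0.003 -1.   ] op 0.144 t 18.15
```

>>> apply_moves(increments=[[[0, 0.15, 0], [0, 0, 0], 0.5], [[0, 0.15, 0], [0, 0, 0], 0.5], [[0, 0.15, 0], [0, 0, 0], 0.5], [[0, 0, 0], [0, 0, 0], 0.5], [[0, 0, 0], [0, 0, 0], 0.5]])

```text
t: 18.77
eef_pos: [490.1, -147.2, 135.8]
tcp_rot: [-1.57, 0.003, -1.245]
ft_force: [-0.3, 0.7, -0.5]
opening: 0.145
```

```bash
python3 -c "
from h import *
st()"
```

```text
TCP stand [  0.45   0.16 135.83] tip depth 41.6 F [-0.03  0.8  -0.45] M [-0.12 -0.19 -0.03] head 18.66 down [-0.     0.003 -1.   ] op 0.145 t 18.775
```

>>> apply_moves(increments=[[[0, 0.15, 0], [0, 0, 0], 0.5], [[0, 0.15, 0], [0, 0, 0], 0.5], [[0, 0.15, 0], [0, 0, 0], 0.5], [[0, 0, 0], [0, 0, 0], 0.5], [[0, 0, 0], [0, 0, 0], 0.5]])

```text
t: 19.4
eef_pos: [490.1, -147.4, 131.5]
tcp_rot: [-1.57, 0.002, -1.245]
ft_force: [-1.2, 0.3, 2.4]
opening: 0.145
```

```bash
python3 -c "
from h import *
st()"
```

```text
TCP stand [ 4.4000e-01 -3.0000e-02  1.3154e+02] tip depth 45.9 F [-1.06  0.7   2.36] M [-0.08  0.02 -0.03] head 18.66 down [ 0.     0.002 -1.   ] op 0.145 t 19.4
```

Contact with the sprung plate at 42–45 mm depth: drag is about 3 N and My stepped. I'll continue in small steps.

>>> apply_moves(increments=[[[0, 0.15, 0], [0, 0, 0], 0.5], [[0, 0.15, 0], [0, 0, 0], 0.5], [[0, 0.15, 0], [0, 0, 0], 0.5], [[0, 0, 0], [0, 0, 0], 0.5], [[0, 0, 0], [0, 0, 0], 0.5]])

```text
t: 20.02
eef_pos: [490.1, -147.5, 126.9]
tcp_rot: [-1.57, 0.002, -1.245]
ft_force: [-1.0, -0.3, 3.8]
opening: 0.142
```

```bash
python3 -c "
from h import *
st()"
```

```text
TCP stand [ 4.3000e-01 -1.0000e-01  1.2694e+02] tip depth 50.5 F [-1.02  0.07  3.81] M [-0.06  0.12 -0.01] head 18.66 down [ 0.001  0.002 -1.   ] op 0.142 t 20.025
```

>>> apply_moves(increments=[[[0, 0.15, 0], [0, 0, 0], 0.5], [[0, 0.15, 0], [0, 0, 0], 0.5], [[0, 0.15, 0], [0, 0, 0], 0.5], [[0, 0, 0], [0, 0, 0], 0.5], [[0, 0, 0], [0, 0, 0], 0.5]])

```text
t: 20.65
eef_pos: [490.2, -147.5, 122.4]
tcp_rot: [-1.569, 0.001, -1.245]
ft_force: [-0.6, -0.1, 5.3]
opening: 0.144
```

```bash
python3 -c "
from h import *
st()"
```

```text
TCP stand [  0.45  -0.21 122.41] tip depth 55.0 F [-0.64  0.09  5.34] M [-0.08  0.15  0.02] head 18.67 down [ 0.001  0.002 -1.   ] op 0.144 t 20.65
```

Drag grows linearly at about 0.33 N per mm of depth, giving a contact depth near 44 mm and a plate push of about 1.3 mm now. Another 6 mm should give about 2 mm.

>>> apply_moves(increments=[[[0, 0.15, 0], [0, 0, 0], 0.5], [[0, 0.15, 0], [0, 0, 0], 0.5], [[0, 0.15, 0], [0, 0, 0], 0.5], [[0, 0.13, 0], [0, 0, 0], 0.5], [[0, 0, 0], [0, 0, 0], 0.5]])

```text
t: 21.28
eef_pos: [490.2, -147.7, 117.2]
tcp_rot: [-1.569, 0.001, -1.245]
ft_force: [0.3, -1.6, 1.2]
opening: 0.148
```

>>> apply_moves(increments=[[[0, 0, 0], [0, 0, 0], 0.5], [[0, 0, 0], [0, 0, 0], 0.5], [[0, 0, 0], [0, 0, 0], 0.5], [[0, 0, 0], [0, 0, 0], 0.5], [[0, 0, 0], [0, 0, 0], 0.5]])

```text
t: 21.9
eef_pos: [490.2, -147.7, 117.2]
tcp_rot: [-1.569, 0.001, -1.245]
ft_force: [-0.7, -0.3, 4.3]
opening: 0.142
```

```bash
python3 -c "
from h import *
st()
ps=[read_camera('scene') for _ in range(10)]
p=ps[-1]; im=np.mean([q['img'].astype(float) for q in ps],0); a=np.load('avg.npy')
x0,y0,n,s=284,146,50,16
c=[cv2.resize(np.clip((i[y0:y0+n,x0:x0+n-10,::-1]-40)*1.3,0,255).astype(np.uint8),None,fx=10,fy=10,interpolation=cv2.INTER_CUBIC) for i in(a,im)]
cv2.imwrite('pics/s6.png',np.hstack(c))
for t in('flask','dish','stopper','gauge_tip'): print(t,[(round(d['confidence'],2),w(p,d['point']).round(0)) for d in nets.mark_of(p,t)[:3]])
st()"
```

```text
TCP stand [  0.41  -0.38 117.16] tip depth 60.2 F [-0.78 -0.08  4.33] M [-0.11  0.1  -0.02] head 18.67 down [ 0.001  0.001 -1.   ] op 0.142 t 21.9
flask []
dish [(0.87, array([639.,  79.,   1.])), (0.57, array([ 491., -147.,   91.])), (0.51, array([355.,  78.,   4.]))]
stopper [(0.55, array([355.,  77.,   4.]))]
gauge_tip [(0.76, array([696., -45.,   3.])), (0.7, array([418., 203.,   2.]))]
TCP stand [  0.44  -0.37 117.19] tip depth 60.2 F [-0.72  0.65  3.21] M [-0.09  0.14 -0.01] head 18.67 down [ 0.001  0.001 -1.   ] op 0.147 t 22.6
```

View pics/s6.png

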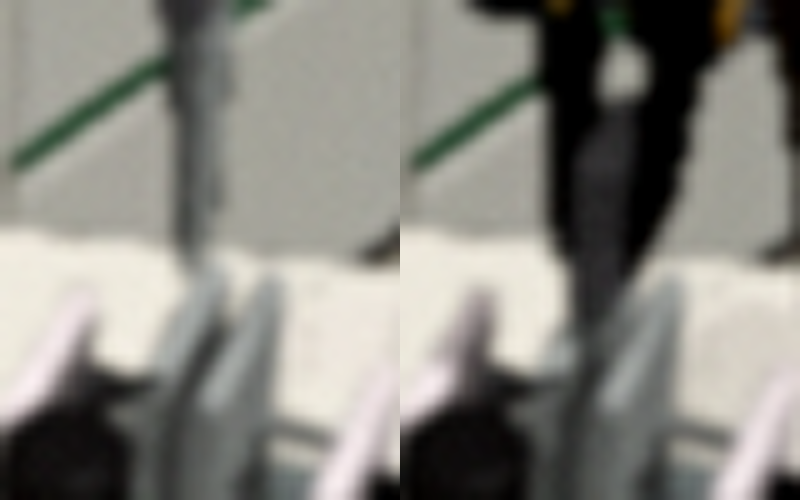

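The right half shows the gauge seated between the plates, fingers above them and clear. I'll check the plate displacement and grip slip numerically.

```bash
python3 -c "
from h import *
np.set_printoptions(linewidth=200)
ps=[read_camera('scene') for _ in range(12)]
p=ps[-1]; im=np.mean([q['img'].astype(float) for q in ps],0).mean(2); a=np.load('avg.npy').mean(2)
for r in(188,190,192,194,196): print(r,'before',a[r,294:310].round(0).astype(int));print(r,'after ',im[r,294:310].round(0).astype(int))
st()
s=readout.state();T=np.array(s['eef_pos']);an=np.radians(18.7);X=np.array([np.cos(an),np.sin(an)]);Y=np.array([-X[1],X[0]])
for n,z in(('griptop',34.6),('gripbot',-10.4)): print(n,pix(p,[np.r_[T[:2]+x*X+18*Y,T[2]+z] for x in(-7,7)]))
print('col 304-308 rows 150..184',im[150:186,304:309].mean(1).round(0).astype(int))
"
```

```text
188 before [ 62  83 102 109 109 103  92  84  92 104 111 120 126 128 127 124]
188 after  [ 56  75  90 101 106  95  78  78  88  99 108 118 122 123 123 121]
190 before [ 51  52  64  83  99  95  86  84  97 106 111 117 126 128 121 105]
190 after  [ 47  49  59  82  99  93  80  80  93 102 107 115 121 124 118 101]
192 before [ 53  51  60  84  98  94  83  84  98 107 113 120 125 120 106  89]
192 after  [ 50  50  58  75  86  82  77  82  96 105 110 117 123 118 102  86]
194 before [ 55  51  62  91 105  96  84  88 100 109 114 121 116 100  84  78]
194 after  [ 49  46  59  80  85  78  75  83  97 104 112 117 114  97  79  75]
196 before [ 44  49  67  91 104  94  85  90 101 110 116 124 126 112  98  93]
196 after  [ 41  45  63  85  88  78  77  86  99 105 112 121 121 111  94  88]
TCP stand [  0.42  -0.37 117.2 ] tip depth 60.2 F [-1.17  0.69  2.63] M [-0.16  0.16  0.03] head 18.67 down [ 0.001  0.001 -1.   ] op 0.146 t 23.2
griptop [[305.90166321 163.31974538]
 [300.35762441 162.05142642]]
gripbot [[304.62914031 178.17425543]
 [299.26369791 176.87595374]]
col 304-308 rows 150..184 [ 88 118 135 142 133 105  73  60  61  62  64  63  64  59  55  53  53  52  52  53  58  69  83  96 112 119 119 119 122 124 128 133 138 142 145 143]
```

```bash
python3 -c "
from h import *
st(); print(env.job_done()); st()"
```

```text
TCP stand [  0.42  -0.37 117.2 ] tip depth 60.2 F [-1.17  0.69  2.63] M [-0.16  0.16  0.03] head 18.67 down [ 0.001  0.001 -1.   ] op 0.146 t 23.2
the job is handed in; nothing more can be done
None
the job is handed in; nothing more can be done
```

I pressed the duster's cap to about its stop (roughly 6 N) and let it back up. I then drew the gauge from its holder and slid the blade straight down between the plates. The job was handed in at about 23 s with the gauge still held upright.

**Last checks**
- **Depth and plate push:** the tip is about 60 mm below the plates' top edges. The blade first met the sprung plate at 42–46 mm, so by geometry the plate is pushed back about 1.7–2.2 mm. The picture shows the slit widened by roughly 2 mm.
- **Grip:** the fingers read about 14 mm, matching the 14 mm grip. The top of the grip is where it should be, so the gauge has not slipped. The tool is vertical.
- **Dish and stopper:** both still where they were, within about 4 mm.

**Not confirmed or in disagreement**
- **Flask:** the last scene picture did not report it. The arm never went near it low down.
- **Cap return:** I did not check by eye that the cap came back up.
- **Drag force:** it rose steadily to about 6 N at 55 mm. At rest, at final depth, it read anywhere from 1 to 4 N. I put that down to friction easing and sensor noise.

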